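# Prove the trip, then hold the carousel's index pin out

## Task

Free the sample carousel: first prove its trip by pressing the test button on the grey trip box so that the lever drops by itself, and lift the lever back up until it rests leaning back. Then take the black knob of the carousel's spring-loaded index pin, pull it straight up as far as it goes so that the pin is clear of its hole in the disc, and finish while still gripping the knob and holding it fully up. Leave the bottle, flask and petri dish where they stand.

Things in the scene. Friction and masses are not known exactly. Their poses are not given: they have to be found in the camera images.
- trip_box: fixed grey box, 90 (x) x 130 (y) x 55 mm (z), on the worktop; it may stand left or right. Origin at the centre of its underside, z up, x away from the side over which the lever drops. On its top: a round white test button at y = -36 mm and a drop lever at y = +36 mm between two steel lugs (lugs 35 mm apart over their outer faces, tops 72 mm above the worktop).
- button_top (a point): centre of the top of the white test button: 22 mm across, 75.5 mm above the worktop at rest, standing 7.5 mm above its black collar (30 mm across). Pressed straight down.
- test_button (a joint): travel of the test button, m: 0 released, 0.006 fully pressed (about 2 N to start, 5 N at full travel); it springs back. From about 3 mm on it tips the lever over centre and the lever then falls by its own weight within about a second.
- lever_tip (a point): centre of the lever's grip, a black roller 16 mm long (along trip_box y) and 13 mm across at the end of a 9 mm steel bar; 50 mm from the hinge axis. Lever up: about 116 mm above the worktop; dropped: about 84 mm, out beyond the front face of the box (57 mm from the box's origin towards -x).
- trip_lever (a joint): lever angle, rad: 0 up at its stop, leaning back 0.175 rad past upright towards trip_box +x; grows as it swings forward and down towards trip_box -x; 1.4 fully dropped (20 degrees above level). Hinge axis along trip_box y at x = -10 mm, 67 mm above the worktop. It falls to whichever end is beyond upright (0.175 rad); weighs 60 g, no spring, nearly no friction.
- carousel: fixed sample carousel, round, 152 mm across, an aluminium disc (top 58 mm above the worktop) on a white housing, three small tubes in the disc; a steel bracket arm at its -x side reaches over the rim and carries the index pin. Origin at the centre of its underside, z up, yaw differs. The disc does not turn in this job.
- pin_knob: black knurled cylindrical knob of the index pin, 25 mm across and 26 mm high; origin at its centre, 66 mm from the carousel's axis (carousel -x side), 109 mm above the worktop when the pin is seated. Under it a thin neck, then a collar whose top is 90 mm and a bracket arm (34 mm wide along carousel y, reaching from 50 to 106 mm on the -x side) whose top is 82 mm above the worktop.
- index_pin (a joint): height of the index pin, m: 0 seated (tip 8 mm deep in its hole), 0.014 fully pulled up at its stop (tip 6 mm above the disc). Spring: about 4 N at 0 and 9 N at 0.014 pull it back down; it does not latch.
- dye_bottle: bystander: loose small amber bottle with a white cap, 46 mm across, 95 mm high, between the two devices; origin at the centre of its underside
- flask: bystander: loose conical flask, 80 mm across, 116 mm high, behind the devices; origin at the centre of its underside
- petri_dish: bystander: loose closed petri dish, 91 mm across, 16 mm high, in front between the devices; origin at the centre of its underside

How it is judged:
By the outcome, as a careful person would: the job done as asked, in the order asked, and still so for the second after the job is handed in, while the arm keeps its last pose, push and grip.
It also fails if it takes over 53 s, if anything falls off the work surface, if the arm or the gripper's body presses on something with over 40 N, if the wrist force passes 120 N, or if a joint passes its speed limit or range.

## Robot

A 6-joint arm with a two-finger parallel gripper is mounted at the origin on a cart in front of the work surface, level with it; the furniture and walls round the work are solid. World frame = base frame: x ahead of the robot, y to its left, z up, the work surface at z = 0. Lengths are in m, angles in rad, forces in N, time in s.
With the tool pointing down it reaches from about 0.35 to 0.775 m from the base axis. Payload 5.5 kg.
Tool frame: the origin (TCP) lies midway between the tips of the shut fingers; the grasp point (between the pads) lies 19 mm behind it; z points along the fingers, y is the line along which they close (so a half turn about z gives the same grasp; the last joint's range is limited). The gripper opens to 85 mm and grips with 20 to 120 N. Pads are 22 mm wide; open, the fingers measure 114 mm over their backs; the gripper's body (76 mm by 85 mm) begins 54 mm behind the grasp point. The pads swing forward as they close: fully open they stand 13 mm farther back than shut.
Start: joints at [1.122, 0.313, 0.046, 1.304, 0, 1.431], TCP at [0.175, 0.548, 0.231] pointing down, gripper open.
Joint ranges: [-2.76, 2.76], [-0.86, 1.69], [-1.03, 1.26], [-2.2, 2.34], [-1.47, 1.5], [-3.14, 3.14]. Speed limits (rad/s): [2.57, 2.57, 3.14, 3.14, 3.14, 3.14].

## Interface

Orientations are given as a unit quaternion [w, x, y, z].
In Python, from workcell import env gives the robot as it stands.
- The arm moves only by the tool move_arm, never from a script. Its argument "targets" is a list of rows, each a list of 3 entries, a list of its own where there are three numbers: the shift along the tool's x, y, z in mm, then the turn, a rotation vector about the tool's x, y, z in units of 10 degrees (1.0 is 10 degrees), then the closure, from -1 (fully open) to 1 (shut). In form: [[[dx, dy, dz], [ax, ay, az], gripper], ...]. A call has 1 to 5 rows; each row is the pose to reach, as a shift and turn from the pose commanded when the call began, along the tool's axes at that moment; what a row does not reach only later rows make up. A row lasts 1/8 s, in which the tool goes at most 62.5 mm and 10.7 degrees, less where a joint would pass 70% of its speed; a pose out of reach is approached as far as the arm can. A call with a gripper value outside its range is refused whole. The fingers move at their own pace and stop on an object; "squeeze" is the grip in N (left out, the last holds). Time passes only in rows, so rows that repeat a pose let the fingers close. It gives the time, the measured TCP pose, the force, the opening and the grip force at its end, in the units of the state.
- env.get_state(): the state, without advancing time (a new reading comes with each control period).
- env.read_camera(name): name is "side" or "top" or "wrist"; returns a dict with "pixels" (400x640x3 uint8, red, green, blue), "fovy" (degrees; the focal length in pixels is half the picture's height over the tangent of half this angle, whatever the lens; pixels are square), "cx", "cy" (the principal point, pixels), "extrinsics" (4x4, takes a point from world to camera coordinates); the wrist camera has in their place "mount" (4x4, takes a point from camera to tool coordinates, whose origin is the TCP and whose axes are the flange's). Camera axes: x right, y up, looking along -z (the intrinsics and any distortion apply to the point x, -y, -z); pixel columns grow to the right and rows downward; lengths in m; the calibration is good to about 2 mm. The wrist camera is an equidistant fisheye: a pixel r from the principal point sees the ray r / f radians off the axis. A picture is of the moment at which its call begins: read the wrist's pose just before it. There is no depth.
- env.hand_in(): hands the job in; it is judged then, once.
Trained networks look in a picture, given as the dict that the camera call returned (one of the last four; its "shot" number tells which), for a name from the list of things; names that differ only in an ending like _2 or _b are one class to them, and where a whole thing is asked for, a point or a joint stands for the part that bears it (a point fixed in the world has none). Each returns a list of dicts, best first, with "confidence" (0 to 1); they miss things now and then, are a little off and sometimes report something else, mostly with a low value. They report only what shows in the picture. A call takes as long as a camera call.
- env.spot_in(thing, picture): "centre" ([x, y, z] in m, in world coordinates, good to about 4 mm: the middle of the surface that is visible of it).
- env.regions_of(thing, picture): "mask" (400x640 bool, what is visible of it).
- env.landmark_of(thing, picture): "centre" ([x, y, z] in m, in world coordinates, good to about 4 mm: a listed point, or the origin of a listed thing).
The state is a dict: "clock": time; "joint_pos": joint angles; "qvel": joint speeds; "tau": joint torques, N m; "tcp_pos": TCP position; "orientation": TCP orientation; "wrist_force": force on the tool from outside, world axes, zero at the start; "ft_torque": the same for the moment, N m; "finger_gap": finger opening in m; "grip_force": force on a finger pad.
Only numpy, scipy, OpenCV 4.12 (cv2) and the standard library are available. Lean on these libraries where they do the work, as an engineer would, in place of code of your own. Each camera call takes 0.05 s, during which the arm holds its last target. There are 200 camera calls.

## Working session

There is one attempt and no reset: what is moved stays moved. The work goes in short steps, Python scripts to look and compute and a tool call to move; the robot and the scene stay as the last step left them, time stands still between calls to the robot, and variables do not carry over. Pictures are saved under pics/ and viewed, at most 10 in all, crops included, and the job is handed in when it is done.

Besides the shell and the picture viewer there is one more tool, called after ">>>" as a command line: name --argument value ..., lists and objects as JSON in quotes. move_arm: Moves the arm, as the interface text tells. Its arguments: {"type":"object","properties":{"targets":{"type":"array","items":{"type":"array"}},"squeeze":{"type":"number"}},"required":["targets"]}

```bash
mkdir -p pics
cat > h.py <<'E'
from workcell import env
import numpy as np, cv2
from scipy.spatial.transform import Rotation as R
def rot(s): q=s['orientation']; return R.from_quat([q[1],q[2],q[3],q[0]])
def save(p,n): cv2.imwrite('pics/'+n,cv2.cvtColor(p['pixels'],cv2.COLOR_RGB2BGR))
def proj(p,X):
    c=p['extrinsics']@np.append(X,1); f=200/np.tan(np.radians(p['fovy'])/2)
    return p['cx']+f*c[0]/-c[2], p['cy']-f*c[1]/-c[2]
def to_tool(dst):
    s=env.get_state(); return rot(s).inv().apply(np.array(dst)-s['tcp_pos'])*1000
E
python3 - <<'E'
from h import *
s=env.get_state(); print(s['clock'],s['tcp_pos'],rot(s).as_matrix().round(3),s['finger_gap'])
for c in ('top','side'):
    p=env.read_camera(c); save(p,c+'0.png')
    print(c,p['fovy'])
    for t in ['trip_box','button_top','lever_tip','carousel','pin_knob','dye_bottle','flask','petri_dish']:
        for r in env.landmark_of(t,p)[:2]: print(t,np.round(r['centre'],4),round(r['confidence'],2),np.round(proj(p,r['centre'])))
print(env.get_state()['clock'])
E
```

```text
0.0 [0.1744959  0.5473146  0.23038359] [[-0.953  0.304 -0.001]
 [ 0.304  0.953 -0.002]
 [ 0.    -0.002 -1.   ]] 0.08566347660935147
top 47.22908468225526
trip_box [ 0.5917  0.232  -0.0032] 0.9 [219. 228.]
trip_box [ 0.4992 -0.2295  0.1108] 0.29 [430. 250.]
button_top [0.5756 0.1901 0.072 ] 0.59 [231. 229.]
lever_tip [0.5803 0.2634 0.1204] 0.43 [191. 226.]
carousel [ 0.5656 -0.2421  0.0023] 0.97 [421. 226.]
pin_knob [ 0.5029 -0.2295  0.1102] 0.72 [430. 248.]
dye_bottle [ 0.6637 -0.0103 -0.0019] 0.7 [320. 192.]
flask [ 0.8078 -0.0492  0.0019] 0.88 [332. 133.]
petri_dish [ 4.632e-01  2.000e-04 -2.400e-03] 0.64 [321. 277.]
side 57.889887508647085
trip_box [ 0.5871  0.2231 -0.0029] 0.83 [318. 186.]
button_top [0.5747 0.1904 0.0717] 0.48 [313. 171.]
lever_tip [0.5817 0.2643 0.1153] 0.47 [317. 145.]
lever_tip [ 0.6577 -0.0083  0.0018] 0.31 [340. 237.]
carousel [ 0.5657 -0.2381 -0.0041] 0.85 [292. 314.]
pin_knob [ 0.4998 -0.2313  0.1061] 0.7 [254. 272.]
dye_bottle [ 0.6571 -0.0085  0.0021] 0.95 [340. 237.]
dye_bottle [ 0.464  -0.0023  0.0034] 0.22 [263. 232.]
flask [ 8.141e-01 -5.200e-02 -1.000e-04] 0.82 [405. 253.]
petri_dish [ 0.4636 -0.0032  0.0021] 0.74 [263. 233.]
0.9
```

View pics/top0.png

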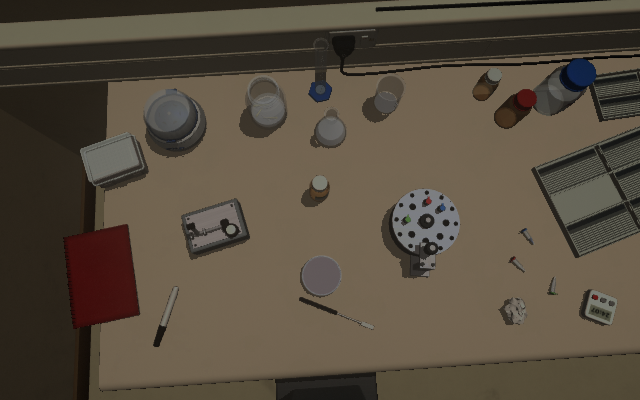

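View pics/side0.png

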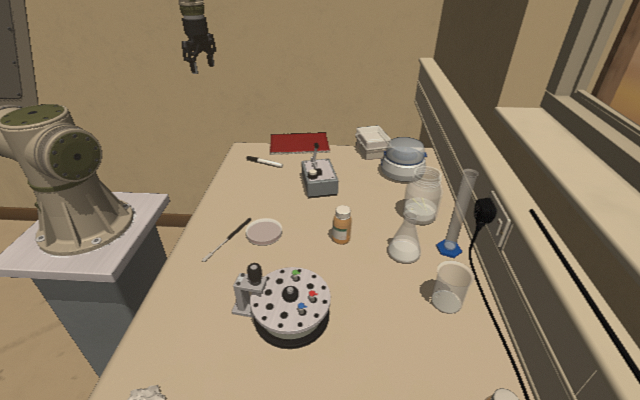

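The top view shows the trip box at about (215,227), with the white button near (231,230) and the lever at the left, near (195,230). The carousel is at (425,222) with its knob at (431,248). The bottle, flask and dish are well clear. I need the box yaw more precisely, so I'll enlarge this area.

Run:
```python
from h import *
im=cv2.imread('pics/top0.png'); im2=cv2.imread('pics/side0.png')
a=cv2.resize(im[190:265,170:260],None,fx=4.4,fy=4.4,interpolation=cv2.INTER_CUBIC)
b=cv2.resize(im[190:280,380:470],None,fx=4.4,fy=4.4,interpolation=cv2.INTER_CUBIC)
h=max(a.shape[0],b.shape[0]);a=cv2.copyMakeBorder(a,0,h-a.shape[0],0,0,0)
cv2.imwrite('pics/crop0.png',cv2.convertScaleAbs(np.hstack([a,b]),alpha=1.5))
p=env.read_camera('top')
for t in ['trip_box','carousel']:
    m=env.regions_of(t,p)[0]['mask'].astype(np.uint8); c=max(cv2.findContours(m,0,1)[0],key=cv2.contourArea)
    print(t,cv2.minAreaRect(c), cv2.boxPoints(cv2.minAreaRect(c)).round(1).tolist())
yaw=np.radians(13)
for c0 in [(0.589,0.228)]:
  for yw in (-5,5,13):
    M=R.from_euler('z',yw,degrees=True)
    for q in [(-.045,-.065,.055),(-.045,.065,.055),(.045,.065,.055),(.045,-.065,.055),(0,-.036,.0755),(-.0013,.036,.116)]:
        print(yw,q,np.round(proj(p,M.apply(q)+[*c0,0]),1))
```

```text
trip_box ((215.0444793701172, 226.14236450195312), (42.0567741394043, 60.25155258178711), 72.6459732055664) [[180.0, 215.10000610351562], [237.5, 197.10000610351562], [250.10000610351562, 237.1999969482422], [192.60000610351562, 255.1999969482422]]
carousel ((419.8800354003906, 228.66001892089844), (69.0, 83.60000610351562), 36.869895935058594) [[367.20001220703125, 241.39999389648438], [417.3999938964844, 174.5], [472.6000061035156, 215.89999389648438], [422.3999938964844, 282.79998779296875]]
-5 (-0.045, -0.065, 0.055) [243.  246.1]
-5 (-0.045, 0.065, 0.055) [184.1 244.8]
-5 (0.045, 0.065, 0.055) [187.4 204.9]
-5 (0.045, -0.065, 0.055) [245.2 206.1]
-5 (0, -0.036, 0.0755) [229.4 224.2]
-5 (-0.0013, 0.036, 0.116) [191.3 221. ]
5 (-0.045, -0.065, 0.055) [246.4 240.8]
5 (-0.045, 0.065, 0.055) [187.7 249.7]
5 (0.045, 0.065, 0.055) [183.9 210. ]
5 (0.045, -0.065, 0.055) [241.6 201.4]
5 (0, -0.036, 0.0755) [229.3 221.4]
5 (-0.0013, 0.036, 0.116) [191.4 223.9]
13 (-0.045, -0.065, 0.055) [248.4 236.2]
13 (-0.045, 0.065, 0.055) [191.2 253.1]
13 (0.045, 0.065, 0.055) [181.8 214.5]
13 (0.045, -0.065, 0.055) [238.1 198.2]
13 (0, -0.036, 0.0755) [228.9 219.1]
13 (-0.0013, 0.036, 0.116) [191.9 226.2]
```

View pics/crop0.png

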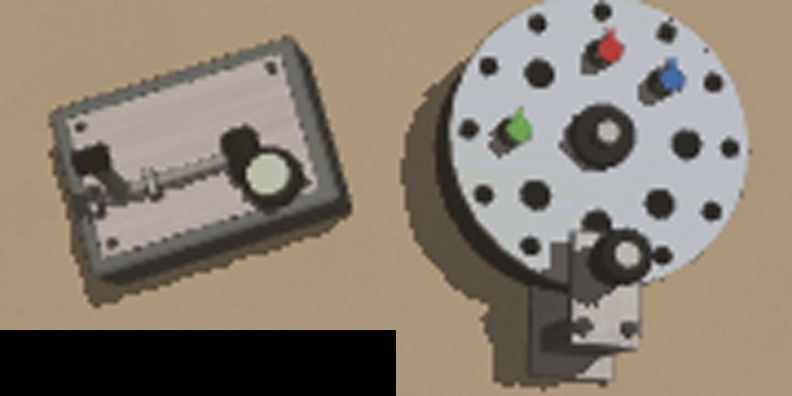

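The crop shows the box yawed about +14°. The button centre is at top-image (230.9,229.3), the lever roller at (190.9,226.4), which matches the predicted position of an up lever, and the knob top at (432.5,247.7).

```bash
cat >> h.py <<'E'
def ray(p,u,v,z):
    f=200/np.tan(np.radians(p['fovy'])/2); E=np.linalg.inv(p['extrinsics'])
    d=E[:3,:3]@np.array([(u-p['cx'])/f,-(v-p['cy'])/f,-1]); o=E[:3,3]
    return o+d*(z-o[2])/d[2]
def plan(dst,yaw_y):
    """tool shift (mm) and turn (x10deg) to TCP dst, pointing down, tool y at world heading yaw_y deg (mod 180)"""
    s=env.get_state(); r=rot(s); a=np.radians(yaw_y)
    best=None
    for k in (0,np.pi):
        y=np.array([np.cos(a+k),np.sin(a+k),0]); z=np.array([0,0,-1.]); x=np.cross(y,z)
        w=(r.inv()*R.from_matrix(np.c_[x,y,z])).as_rotvec(degrees=True)/10
        if best is None or np.linalg.norm(w)<np.linalg.norm(best): best=w
    return to_tool(dst).round(1), best.round(2)
E
python3 - <<'E'
from h import *
p=env.read_camera('top')
b=ray(p,230.9,229.3,.0755); l=ray(p,190.9,226.4,.116); k=ray(p,432.5,247.7,.122)
print(b,l,k)
for y in (12,14,16): 
  M=R.from_euler('z',y,degrees=True); o=l-M.apply([-.0013,.036,.116]); print(y,o,M.inv().apply(b-o))
print(plan([b[0],b[1],.13],104))
E
```

```text
[0.57439613 0.18906682 0.0755    ] [0.57938968 0.26488664 0.116     ] [ 0.50161474 -0.23202611  0.122     ]
12 [0.5881461  0.22994361 0.        ] [-0.02194826 -0.03712475  0.0755    ]
14 [0.58936026 0.23027049 0.        ] [-0.0244877  -0.03635959  0.0755    ]
16 [ 5.90562267e-01  2.30639547e-01 -4.16333634e-17] [-0.02699889 -0.03550627  0.0755    ]
(array([-489.8, -220.4,  101.3]), array([ 0.  ,  0.  , -3.17]))
```

>>> move_arm --targets '[[[-490,-220,60],[0,0,-3.17],1],[[-490,-220,60],[0,0,-3.17],1],[[-490,-220,60],[0,0,-3.17],1],[[-490,-220,60],[0,0,-3.17],1],[[-490,-220,60],[0,0,-3.17],1]]' --squeeze 20

```text
clock: 1.72
tcp_pos: [0.3959, 0.3503, 0.1985]
orientation: [0.0, -0.122, 0.992, 0.0]
wrist_force: [1.0, 1.1, 0.2]
finger_gap: 0.0003
grip_force: 0.0
```

Run:
```python
from h import *
print(plan([.5744,.1891,.15],104))
```

```text
(array([-134. , -199.7,   48.5]), array([0.  , 0.01, 0.  ]))
```

>>> move_arm --targets '[[[-134,-200,48],[0,0,0],1],[[-134,-200,48],[0,0,0],1],[[-134,-200,48],[0,0,0],1],[[-134,-200,48],[0,0,0],1],[[-134,-200,48],[0,0,0],1]]'

```text
clock: 2.35
tcp_pos: [0.5753, 0.1866, 0.1488]
orientation: [-0.0, -0.119, 0.993, -0.0]
wrist_force: [0.0, 0.7, 0.6]
finger_gap: -0.0001
grip_force: 0.0
```

Run:
```python
from h import *
s=env.get_state(); print(s['tcp_pos'],plan([.5744,.1891,.15],104))
p=env.read_camera('wrist'); save(p,'w1.png'); print(p['fovy'],p['mount'])
for t in ['button_top','lever_tip']:
  for r in env.landmark_of(t,p)[:2]: print(t,np.round(r['centre'],4),round(r['confidence'],2))
```

```text
[0.57531785 0.18662918 0.1488481 ] (array([ 0.3,  2.6, -1.2]), array([-0.  , -0.  , -0.03]))
65.70646984690485 [[-1.87679484e-04  9.52727460e-01  3.03826186e-01  7.83355904e-02]
 [ 9.99999804e-01  3.60081313e-04 -5.11410519e-04  1.72747867e-04]
 [-5.96636976e-04  3.03826031e-01 -9.52727341e-01 -1.42372655e-01]
 [ 0.00000000e+00  0.00000000e+00  0.00000000e+00  1.00000000e+00]]
button_top [0.573  0.1889 0.076 ] 0.79
lever_tip [0.5793 0.2611 0.114 ] 0.56
```

View pics/w1.png

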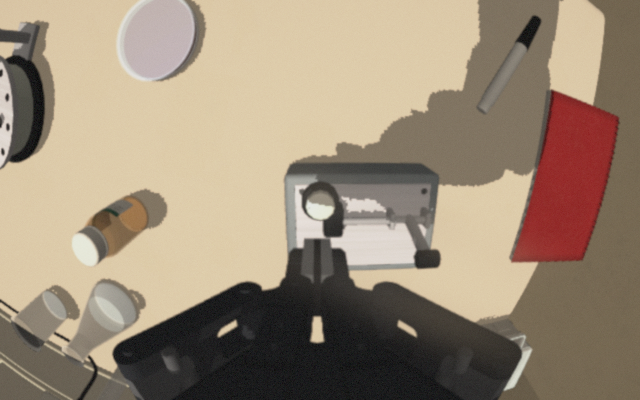

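The wrist view shows the button at (320,205), the lever up with its roller at (427,258), and the box aligned with the tool axes. Next I press.

>>> move_arm --targets '[[[1,2.5,50],[0,0,0],1],[[1,2.5,68],[0,0,0],1],[[1,2.5,74],[0,0,0],1],[[1,2.5,78],[0,0,0],1],[[1,2.5,78],[0,0,0],1]]'

```text
clock: 3.12
tcp_pos: [0.5717, 0.1929, 0.0737]
orientation: [0.001, -0.122, 0.992, 0.0]
wrist_force: [-1.6, 0.4, 3.4]
finger_gap: -0.0002
grip_force: 1.2
```

>>> move_arm --targets '[[[0,-1,2],[0,0,0],1],[[0,-1,2],[0,0,0],1]]'

```text
clock: 3.38
tcp_pos: [0.5727, 0.1918, 0.072]
orientation: [0.001, -0.122, 0.993, 0.001]
wrist_force: [-1.9, 2.6, 6.2]
finger_gap: -0.0001
grip_force: 3.3
```

Run:
```python
from h import *
p=env.read_camera('wrist'); save(p,'w2.png')
for t in ['button_top','lever_tip']:
  for r in env.landmark_of(t,p)[:2]: print(t,np.round(r['centre'],4),round(r['confidence'],2))
s=env.get_state(); print(s['tcp_pos'],s['wrist_force'])
```

```text
button_top [0.5736 0.1899 0.0694] 0.5
lever_tip [0.5663 0.2575 0.1167] 0.88
[0.57271132 0.19183121 0.07202519] [-1.50860992  1.54411099  6.63693759]
```

The button is fully pressed and the lever has moved off its stop. I retract and move towards the lever's dropped position while it falls.

>>> move_arm --targets '[[[0,0,-20],[0,0,0],1],[[0,0,-80],[0,0,0],1],[[0,0,-80],[0,0,0],0],[[0,0,-80],[0,0,0],0],[[0,0,-80],[0,0,0],0]]'

```text
clock: 4.15
tcp_pos: [0.5708, 0.1908, 0.149]
orientation: [-0.001, -0.122, 0.993, -0.0]
wrist_force: [-0.2, -0.2, 0.6]
finger_gap: 0.0424
grip_force: 0.0
```

Run:
```python
from h import *
s=env.get_state(); print(s['tcp_pos'],s['finger_gap'])
p=env.read_camera('wrist'); save(p,'w3.png')
q=env.read_camera('top')
for t in ['button_top','lever_tip']:
  for pp in (p,q):
    for r in env.landmark_of(t,pp)[:2]: print(t,np.round(r['centre'],4),round(r['confidence'],2))
M=R.from_euler('z',14,degrees=True); d=M.apply([-.057,.036,.084])+[.5890,.2295,0]; print(d)
g=d.copy(); g[2]=.13; print(plan(g,104))
```

```text
[0.57080686 0.19080239 0.14900812] 0.04238198177858272
button_top [0.5731 0.1887 0.0744] 0.59
button_top [0.5801 0.1872 0.0717] 0.63
lever_tip [0.5267 0.249  0.084 ] 0.56
lever_tip [0.5887 0.2313 0.0028] 0.19
lever_tip [0.5269 0.2474 0.0864] 0.4
[0.52498396 0.2506411  0.084     ]
(array([30.6, 69. , 19.8]), array([ 0.  , -0.01,  0.  ]))
```

View pics/w3.png

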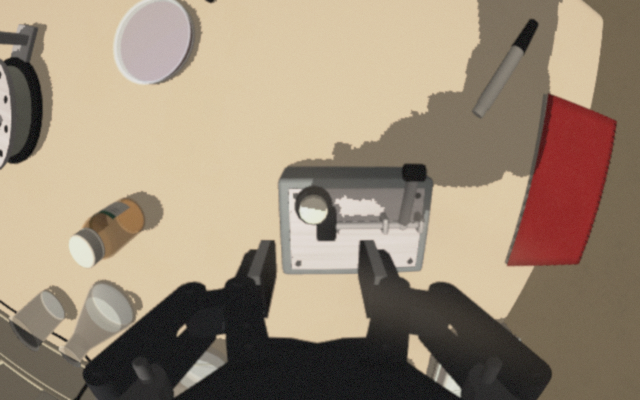

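The lever has dropped, with the roller at (414,173). I check this with my own ray.

```bash
cat >> h.py <<'E'
def wray(p,s,u,v,z):
    f=200/np.tan(np.radians(p['fovy'])/2); a=np.array([u-p['cx'],v-p['cy']]); r=np.hypot(*a); th=r/f
    d=np.array([np.sin(th)*a[0]/r,-np.sin(th)*a[1]/r,-np.cos(th)])
    m=p['mount']; o=rot(s).apply(m[:3,3])+s['tcp_pos']; d=rot(s).apply(m[:3,:3]@d)
    return o+d*(z-o[2])/d[2]
E
python3 - <<'E'
from h import *
s=env.get_state(); p=env.read_camera('wrist')
print(wray(p,s,414,171,.088),wray(p,s,314,207,.0755))
print(plan([.5257,.2496,.12],104),s['tcp_pos'])
E
```

```text
[0.52506495 0.249887   0.088     ] [0.57204356 0.18937979 0.0755    ]
(array([30.2, 67.8, 30. ]), array([ 0., -0.,  0.])) [0.57134913 0.19107388 0.14977357]
```

>>> move_arm --targets '[[[31,68,0],[0,0,0],0],[[31,68,10],[0,0,0],0],[[31,68,50],[0,0,0],0],[[31,68,70],[0,0,0],0],[[31,68,82],[0,0,0],0]]'

```text
clock: 5.12
tcp_pos: [0.5245, 0.2493, 0.0669]
orientation: [-0.001, -0.122, 0.993, -0.0]
wrist_force: [0.0, -0.0, -0.1]
finger_gap: 0.0428
grip_force: 0.0
```

Run:
```python
from h import *
s=env.get_state(); print(s['tcp_pos'],s['wrist_force'])
p=env.read_camera('wrist'); save(p,'w4.png')
for r in env.landmark_of('lever_tip',p)[:2]: print(np.round(r['centre'],4),round(r['confidence'],2))
print(plan([.5255,.2497,.066],104))
```

```text
[0.52450501 0.24928851 0.0669306 ] [ 0.01321338 -0.0438549  -0.08245977]
[0.525  0.2498 0.0787] 0.68
(array([-1.2,  0.3,  1.1]), array([-0.  , -0.01, -0.  ]))
```

View pics/w4.png

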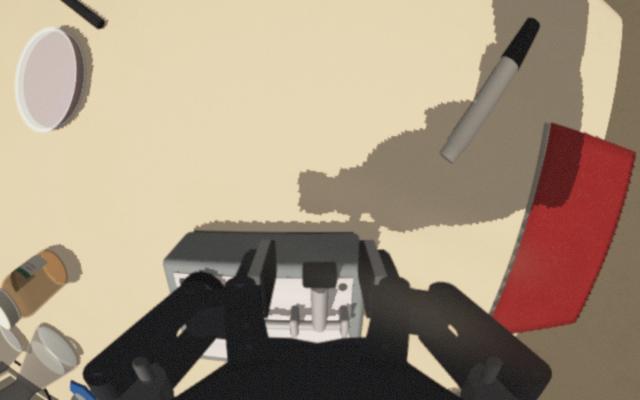

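The roller at (320,272) is centred between the fingers at (262,275) and (372,275). I close.

>>> move_arm --targets '[[[-1,0,0],[0,0,0],0.6],[[-1,0,0],[0,0,0],1],[[-1,0,0],[0,0,0],1],[[-1,0,0],[0,0,0],1]]' --squeeze 20

```text
clock: 5.72
tcp_pos: [0.5269, 0.2507, 0.0694]
orientation: [0.001, -0.122, 0.993, 0.001]
wrist_force: [0.4, 4.8, 2.9]
finger_gap: 0.0152
grip_force: 24.2
```

>>> move_arm --targets '[[[-7,0,-13],[0,0,0],1],[[-18,0,-23.5],[0,0,0],1],[[-31,0,-30.5],[0,0,0],1],[[-43,0,-33],[0,0,0],1],[[-52,0,-33],[0,0,0],1]]'

```text
clock: 6.35
tcp_pos: [0.5755, 0.2631, 0.1019]
orientation: [-0.001, -0.122, 0.992, 0.001]
wrist_force: [-3.4, 3.4, 4.3]
finger_gap: 0.0154
grip_force: 24.1
```

Run:
```python
from h import *
s=env.get_state(); print(s['clock'],s['tcp_pos'],s['wrist_force'],s['finger_gap'],s['grip_force'])
M=R.from_euler('z',14,degrees=True); print(M.inv().apply(s['tcp_pos']-[.5890,.2295,0]))
```

```text
6.35 [0.57547071 0.26305675 0.10189448] [-3.36810056  3.37600023  4.30876619] 0.015377653157117343 24.106808602809906
[-0.0050093   0.035833    0.10189448]
```

>>> move_arm --targets '[[[-2,0,0],[0,0,0],1],[[-2,0,0],[0,0,0],0],[[-2,0,0],[0,0,0],0],[[-2,0,0],[0,0,0],0],[[-2,0,-30],[0,0,0],0]]'

```text
clock: 6.98
tcp_pos: [0.5765, 0.262, 0.129]
orientation: [-0.003, -0.122, 0.993, -0.001]
wrist_force: [1.1, -0.7, 0.9]
finger_gap: 0.0427
grip_force: 0.0
```

>>> move_arm --targets '[[[0,0,-50],[0,0,0],0],[[0,0,-70],[0,0,0],0]]'

```text
clock: 7.22
tcp_pos: [0.5797, 0.263, 0.2048]
orientation: [0.002, -0.122, 0.993, 0.0]
wrist_force: [0.3, -0.4, -0.6]
finger_gap: 0.043
grip_force: 0.0
```

Run:
```python
from h import *
s=env.get_state(); print(s['clock'],s['tcp_pos'],s['wrist_force'],s['finger_gap'])
for c in ('wrist','side','top'):
  p=env.read_camera(c)
  for t in ('lever_tip','pin_knob'):
    for r in env.landmark_of(t,p)[:1]: print(c,t,np.round(r['centre'],4),round(r['confidence'],2))
  if c=='side':
    cv2.imwrite('pics/s5.png',cv2.resize(cv2.cvtColor(p['pixels'],4)[100:220,250:400],None,fx=4,fy=4))
k=np.array([.5015,-.2315,.0]); print(plan(k+[0,0,.16],90-8.4), plan(k+[0,0,.16],-8.4))
print(s['joint_pos'])
```

```text
7.225 [0.5797484  0.26304143 0.20484081] [ 0.32646484 -0.40058226 -0.62522785] 0.04302563334723845
wrist lever_tip [0.5721 0.259  0.1173] 0.63
side lever_tip [0.5721 0.2613 0.1187] 0.54
side pin_knob [ 0.4979 -0.2341  0.1069] 0.65
top lever_tip [0.5723 0.2595 0.1175] 0.52
top pin_knob [ 0.4983 -0.2295  0.11  ] 0.7
(array([ 193.5, -461. ,   40.4]), array([-0.  , -0.01,  2.24])) (array([ 193.5, -461. ,   40.4]), array([ 0.01, -0.01, -6.76]))
[ 3.00105605e-01  4.38788151e-01  1.65358779e-01  1.29279337e+00
 -3.36402172e-04  5.58745836e-02]
```

View pics/s5.png

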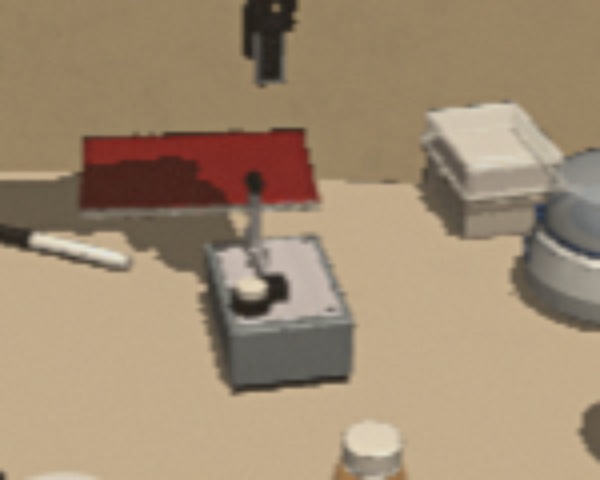

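The roller is at about x=0.572, roughly 7 mm short of its original 0.5795 and close to upright, so it may still be falling. I wait briefly and measure again.

>>> move_arm --targets '[[[0,0,0],[0,0,0],0],[[0,0,0],[0,0,0],0]]'

```text
clock: 7.92
tcp_pos: [0.5783, 0.2629, 0.2011]
orientation: [-0.0, -0.122, 0.993, -0.0]
wrist_force: [-0.1, 0.6, 0.5]
finger_gap: 0.0425
grip_force: 0.0
```

Run:
```python
from h import *
for c in ('wrist','side','top'):
  s=env.get_state(); p=env.read_camera(c)
  for r in env.landmark_of('lever_tip',p)[:2]: print(s['clock'],c,np.round(r['centre'],4),round(r['confidence'],2))
M=R.from_euler('z',14,degrees=True)
for q in (0,.1,.175,.3): print(q,M.apply([-.01-.05*np.sin(q-.175),.036,.067+.05*np.cos(q-.175)])+[.589,.2295,0])
```

```text
7.925 wrist [0.5684 0.2615 0.1151] 0.83
8.025 side [0.5707 0.26   0.1202] 0.55
8.125 top [0.5744 0.2586 0.1192] 0.45
0 [0.57903467 0.26411746 0.11623633]
0.1 [0.57422305 0.26291778 0.11685944]
0.175 [0.57058785 0.26201143 0.117     ]
0.3 [0.56453929 0.26050335 0.11660988]
```

Run:
```python
from h import *
s=env.get_state(); w=env.read_camera('wrist'); p=env.read_camera('top'); print(s['clock'])
M=R.from_euler('z',14,degrees=True)
for q in (0,.1,.175): print(q,np.round(proj(p,M.apply([-.01-.05*np.sin(q-.175),.036,.067+.05*np.cos(q-.175)])+[.589,.2295,0]),1))
a=cv2.imread('pics/top0.png')[195:260,170:260]; b=cv2.cvtColor(p['pixels'],4)[195:260,170:260]
c=cv2.cvtColor(w['pixels'],4); 
up=lambda i,k:cv2.resize(i,None,fx=k,fy=k,interpolation=cv2.INTER_CUBIC)
ab=np.hstack([up(a,4.4),up(b,4.4)]); 
cv2.imwrite('pics/cmp.png',cv2.convertScaleAbs(np.vstack([ab,cv2.resize(c[130:330,160:480],(ab.shape[1],int(ab.shape[1]*200/320)))[:310]]),alpha=1.4))
```

```text
8.225
0 [191.2 226.5]
0.1 [191.8 228.7]
0.175 [192.2 230.4]
```

View pics/cmp.png

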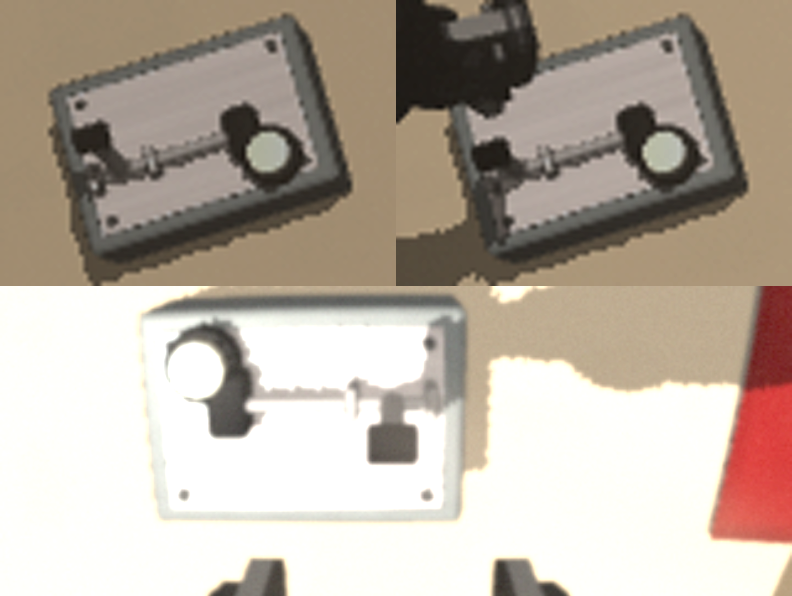

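Top left is the original view and top right the current one. The roller now sits about 4 px lower, so the lever stands near upright instead of leaning back. I'll nudge it to its stop with shut fingers from the front.

>>> move_arm --targets '[[[45,0,0],[0,0,0],1],[[45,0,20],[0,0,0],1],[[45,0,60],[0,0,0],1],[[45,0,95],[0,0,0],1],[[45,0,95],[0,0,0],1]]'

```text
clock: 8.95
tcp_pos: [0.5324, 0.2513, 0.1038]
orientation: [-0.003, -0.122, 0.993, -0.001]
wrist_force: [-1.1, -0.1, -0.1]
finger_gap: 0.0001
grip_force: 0.0
```

Run:
```python
from h import *
s=env.get_state(); M=R.from_euler('z',14,degrees=True); print(s['clock'],M.inv().apply(s['tcp_pos']-[.5890,.2295,0]),s['wrist_force'])
p=env.read_camera('wrist'); save(p,'w6.png')
for r in env.landmark_of('lever_tip',p)[:2]: print(M.inv().apply(r['centre']-np.array([.5890,.2295,0])),round(r['confidence'],2))
```

```text
8.95 [-0.04963725  0.03485673  0.10379184] [-1.12959596 -0.13574089 -0.11069816]
[-0.00865545  0.0334887   0.1139    ] 0.81
```

>>> move_arm --targets '[[[-12,0,0],[0,0,0],1],[[-18,0,0],[0,0,0],1],[[-22,0,0],[0,0,0],1],[[-26,0,0],[0,0,0],1],[[-29,0,0],[0,0,0],1]]'

```text
clock: 9.68
tcp_pos: [0.5631, 0.2591, 0.1064]
orientation: [-0.0, -0.122, 0.993, 0.0]
wrist_force: [-0.4, 0.3, -0.4]
finger_gap: -0.0002
grip_force: 0.0
```

Run:
```python
from h import *
s=env.get_state(); M=R.from_euler('z',14,degrees=True); print(s['clock'],M.inv().apply(s['tcp_pos']-[.5890,.2295,0]),M.inv().apply(s['wrist_force']))
for c in ('wrist','top'):
 p=env.read_camera(c)
 for r in env.landmark_of('lever_tip',p)[:2]: print(M.inv().apply(r['centre']-np.array([.5890,.2295,0])),round(r['confidence'],2))
```

```text
9.675 [-0.01797069  0.03501217  0.10638308] [-0.33078368  0.35530494 -0.39457976]
[-0.17571783 -0.19055016 -0.0008    ] 0.75
```

>>> move_arm --targets '[[[-1.5,0,0],[0,0,0],1],[[-1.5,0,0],[0,0,0],1]]'

```text
clock: 10.12
tcp_pos: [0.5639, 0.2593, 0.1063]
orientation: [-0.0, -0.122, 0.993, -0.0]
wrist_force: [-2.3, -0.8, 1.0]
finger_gap: -0.0003
grip_force: 0.8
```

>>> move_arm --targets '[[[-1.5,0,0],[0,0,0],1],[[-1.5,0,0],[0,0,0],1]]'

```text
clock: 10.38
tcp_pos: [0.5641, 0.2594, 0.1063]
orientation: [-0.002, -0.122, 0.993, -0.0]
wrist_force: [-5.8, -2.0, 3.4]
finger_gap: -0.0001
grip_force: 2.9
```

Run:
```python
from h import *
M=R.from_euler('z',14,degrees=True)
for c in ('top','side','wrist'):
 s=env.get_state(); print(s['clock'],M.inv().apply(s['tcp_pos']-[.5890,.2295,0]),M.inv().apply(s['wrist_force']))
 p=env.read_camera(c)
 for r in env.landmark_of('lever_tip',p)[:2]: print(c,M.inv().apply(r['centre']-np.array([.5890,.2295,0])),round(r['confidence'],2))
save(p,'w7.png')
```

```text
10.375 [-0.01687826  0.0350646   0.10626985] [-6.11262822 -0.48685727  3.44802162]
top [ 0.01490577 -0.25230043 -0.0017    ] 0.56
10.475 [-0.01690289  0.03502884  0.10626335] [-6.61070743 -0.54485312  3.65802172]
side [0.00208933 0.03276789 0.1178    ] 0.4
10.575 [-0.01690483  0.03506635  0.10625965] [-5.17137861 -0.11139328  3.70033037]
```

View pics/w7.png

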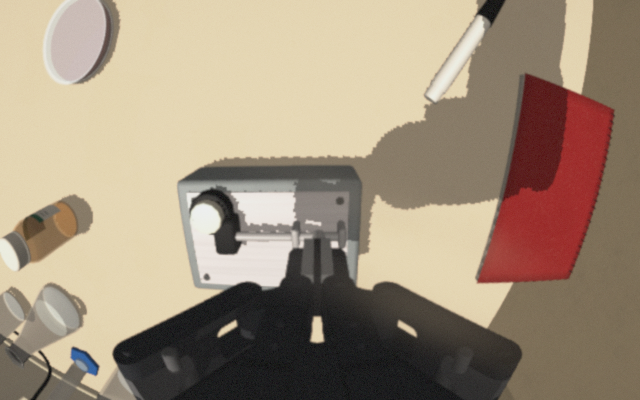

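The fingers meet a firm stop at 6 N, with the roller hidden behind them. I back straight off, then rise and check.

>>> move_arm --targets '[[[6,0,0],[0,0,0],1],[[35,0,0],[0,0,0],1],[[40,0,-50],[0,0,0],1],[[40,0,-95],[0,0,0],1],[[40,0,-95],[0,0,0],1]]'

```text
clock: 11.3
tcp_pos: [0.5298, 0.251, 0.2062]
orientation: [0.005, -0.122, 0.993, 0.001]
wrist_force: [0.1, 0.3, -0.4]
finger_gap: -0.0003
grip_force: 0.0
```

Run:
```python
from h import *
M=R.from_euler('z',14,degrees=True)
for c in ('side','wrist','top'):
 s=env.get_state(); p=env.read_camera(c)
 for r in env.landmark_of('lever_tip',p)[:1]: print(s['clock'],c,M.inv().apply(r['centre']-np.array([.5890,.2295,0])),round(r['confidence'],2))
m=env.regions_of('lever_tip',p); print([(x['confidence'],np.argwhere(x['mask']).mean(0)[::-1]) for x in m[:2]])
a=cv2.cvtColor(p['pixels'],cv2.COLOR_RGB2GRAY)[215:240,183:205]; b=cv2.imread('pics/top0.png',0)[215:240,183:205]
f=lambda i:[round(float(v),1) for v in (np.argwhere(i<35).mean(0)[::-1]+[183,215])]
print(f(a),f(b)); print(s['tcp_pos'])
k=np.array([.5010,-.2315,.0])
print(plan(k+[0,0,.18],90-8.4),plan(k+[0,0,.18],60))
```

```text
11.3 side [ 0.01060993 -0.24762221  0.0021    ] 0.71
[(0.48, array([430.47972973, 248.01351351])), (0.37, array([202.71212121, 226.39393939]))]
[191.9, 232.2] [190.6, 226.4]
[0.52656959 0.24993778 0.20029833]
(array([ 141.1, -460.9,   20.4]), array([-0.  , -0.01,  2.24])) (array([ 141.1, -460.9,   20.4]), array([-0.01, -0.01,  4.4 ]))
```

The gripper hides the lever here. I move on towards the carousel and check the lever with a clear view.

>>> move_arm --targets '[[[140,-461,0],[0,0,2.24],0],[[140,-461,0],[0,0,2.24],0],[[140,-461,0],[0,0,2.24],0],[[140,-461,0],[0,0,2.24],0],[[140,-461,0],[0,0,2.24],0]]'

```text
clock: 12.28
tcp_pos: [0.5107, -0.0638, 0.2008]
orientation: [-0.0, 0.073, 0.997, 0.0]
wrist_force: [0.4, -0.2, -0.6]
finger_gap: 0.0427
grip_force: 0.0
```

Run:
```python
from h import *
M=R.from_euler('z',14,degrees=True)
for c in ('side','top'):
 s=env.get_state(); p=env.read_camera(c)
 for r in env.landmark_of('lever_tip',p)[:1]: print(s['clock'],c,M.inv().apply(r['centre']-np.array([.5890,.2295,0])),round(r['confidence'],2))
a=cv2.cvtColor(p['pixels'],4)[195:260,170:260]; b=cv2.imread('pics/top0.png')[195:260,170:260]
cv2.imwrite('pics/cmp2.png',cv2.convertScaleAbs(cv2.resize(np.hstack([b,a]),None,fx=4.4,fy=4.4,interpolation=2),alpha=1.4))
g=cv2.cvtColor(a,6)[20:45,13:35]; h=cv2.cvtColor(b,6)[20:45,13:35]
f=lambda i:[round(float(v),1) for v in (np.argwhere(i<28).mean(0)[::-1])]
print(f(g),f(h),abs(g.astype(int)-h).mean())
k=np.array([.5010,-.2315,.0])
print(s['tcp_pos'],plan(k+[0,0,.18],90-8.4))
```

```text
12.275 side [-0.00133168  0.03475452  0.1152    ] 0.56
12.375 top [0.00230837 0.0315796  0.1169    ] 0.74
[9.2, 12.2] [7.7, 11.4] 5.303636363636364
[ 0.51092968 -0.0675362   0.2006446 ] (array([ -15.4, -167.9,   20.5]), array([ 0.  , -0.01, -0.02]))
```

View pics/cmp2.png

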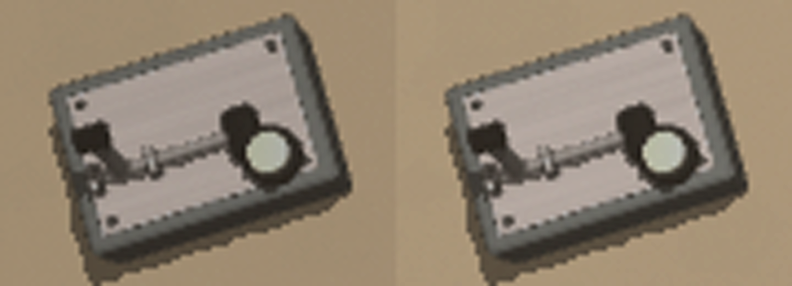

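The lever is back at its original leaning position; the left and right crops match. That was my tenth and last picture, so the knob goes by the networks and force.

>>> move_arm --targets '[[[-15,-168,15],[0,0,0],0],[[-15,-168,15],[0,0,0],0],[[-15,-168,15],[0,0,0],0],[[-15,-168,15],[0,0,0],0]]'

```text
clock: 12.98
tcp_pos: [0.5018, -0.2314, 0.1853]
orientation: [-0.0, 0.074, 0.997, 0.0]
wrist_force: [0.4, 0.0, -0.2]
finger_gap: 0.0428
grip_force: 0.0
```

Run:
```python
from h import *
for c in ('wrist','side','wrist'):
 s=env.get_state(); p=env.read_camera(c)
 for r in env.landmark_of('pin_knob',p)[:1]: print(s['clock'],c,np.round(r['centre'],4),round(r['confidence'],2))
 if c=='wrist':
  for r in env.landmark_of('carousel',p)[:1]: print(c,np.round(r['centre'],4),round(r['confidence'],2))
m=env.regions_of('pin_knob',p)[0]; pts=np.argwhere(m['mask'])[:,::-1]; print(m['confidence'],pts.mean(0),pts.min(0),pts.max(0))
u,v=pts.mean(0); print(wray(p,s,u,v,.116),s['tcp_pos'],s['finger_gap'])
```

```text
wrist [ 0.5698 -0.2409 -0.0015] 0.86
13.125 side [ 0.4993 -0.2334  0.1061] 0.77
13.225 wrist [ 0.503  -0.2336  0.1096] 0.63
wrist [ 0.5693 -0.2425 -0.0057] 0.63
0.65 [311.17421008 205.57557643] [294 185] [329 226]
[ 0.49913075 -0.23208041  0.116     ] [ 0.50193788 -0.22841145  0.18644665] 0.04285767688338888
```

Run:
```python
from h import *
for i in range(3):
  print(env.get_state()['tcp_pos'],plan([.5013,-.2325,.096],81.6)); env.read_camera('side')
```

```text
[ 0.50188761 -0.22936414  0.18663248] (array([ 0.2, -3.2, 90.6]), array([0.  , 0.  , 0.01]))
[ 0.50185737 -0.22960302  0.18662258] (array([ 0.2, -2.9, 90.6]), array([0.  , 0.  , 0.01]))
[ 0.50178867 -0.22981875  0.18657716] (array([ 0.1, -2.7, 90.6]), array([-0.  ,  0.  ,  0.01]))
```

>>> move_arm --targets '[[[0,-2,30],[0,0,0],0],[[0,-2,55],[0,0,0],0],[[0,-2,75],[0,0,0],0],[[0,-2,89],[0,0,0],0],[[0,-2,89],[0,0,0],0]]'

```text
clock: 14.2
tcp_pos: [0.5007, -0.232, 0.0965]
orientation: [-0.001, 0.073, 0.997, 0.001]
wrist_force: [0.2, 0.0, 0.8]
finger_gap: 0.0427
grip_force: 0.0
```

Run:
```python
from h import *
s=env.get_state(); p=env.read_camera('wrist')
for r in env.landmark_of('pin_knob',p)[:1]: print(np.round(r['centre'],4),round(r['confidence'],2))
m=env.regions_of('pin_knob',p)[0]; pts=np.argwhere(m['mask'])[:,::-1]; print(m['confidence'],pts.mean(0),pts.min(0),pts.max(0))
u,v=pts.mean(0); print(wray(p,s,u,v,.118),s['tcp_pos'],s['wrist_force'],p['cx'])
```

```text
[ 0.4967 -0.2318  0.1099] 0.84
0.8 [315.91474654 269.76431863] [287 237] [344 302]
[ 0.49657874 -0.23178291  0.118     ] [ 0.50067995 -0.23195897  0.09649647] [0.21683368 0.01326273 0.76593038] 316.83474470846767
```

>>> move_arm --targets '[[[2,0,0],[0,0,0],0.3],[[2,0,0],[0,0,0],1],[[2,0,0],[0,0,0],1],[[2,0,0],[0,0,0],1],[[2,0,0],[0,0,0],1]]' --squeeze 60

```text
clock: 14.98
tcp_pos: [0.4995, -0.2322, 0.0984]
orientation: [0.0, 0.073, 0.997, -0.0]
wrist_force: [-1.4, 0.1, 7.1]
finger_gap: 0.0234
grip_force: 58.7
```

>>> move_arm --targets '[[[0,0,-4],[0,0,0],1],[[0,0,-8],[0,0,0],1],[[0,0,-11],[0,0,0],1],[[0,0,-13],[0,0,0],1],[[0,0,-13],[0,0,0],1]]'

```text
clock: 15.6
tcp_pos: [0.4995, -0.2322, 0.1102]
orientation: [0.0, 0.073, 0.997, -0.0]
wrist_force: [4.0, -3.1, -9.2]
finger_gap: 0.0231
grip_force: 59.1
```

Run:
```python
from h import *
s=env.get_state(); print(s['clock'],s['tcp_pos'],s['wrist_force'],s['finger_gap'],s['grip_force'])
for c in ('wrist','side'):
 p=env.read_camera(c)
 for r in env.landmark_of('pin_knob',p)[:1]: print(np.round(r['centre'],4),round(r['confidence'],2))
```

```text
15.6 [ 0.49948923 -0.23223197  0.11023137] [ 3.97534571 -3.13669032 -9.22554555] 0.023067049176557525 59.12900269031525
[ 0.4978 -0.2349  0.1225] 0.75
[ 0.499  -0.2325  0.1206] 0.39
```

>>> move_arm --targets '[[[0,0,-2],[0,0,0],1],[[0,0,-2],[0,0,0],1]]'

```text
clock: 16.05
tcp_pos: [0.4995, -0.2322, 0.1124]
orientation: [0.0, 0.073, 0.997, -0.0]
wrist_force: [4.3, -2.8, -9.9]
finger_gap: 0.023
grip_force: 59.2
```

>>> move_arm --targets '[[[0,0,-2],[0,0,0],1],[[0,0,-2],[0,0,0],1]]'

```text
clock: 16.3
tcp_pos: [0.4994, -0.2322, 0.1127]
orientation: [-0.0, 0.073, 0.997, 0.0]
wrist_force: [7.7, -5.5, -20.1]
finger_gap: 0.0227
grip_force: 60.5
```

>>> move_arm --targets '[[[0,0,0],[0,0,0],1],[[0,0,0],[0,0,0],1],[[0,0,0],[0,0,0],1],[[0,0,0],[0,0,0],1]]' --squeeze 70

```text
clock: 16.8
tcp_pos: [0.4994, -0.2322, 0.1127]
orientation: [-0.0, 0.073, 0.997, 0.0]
wrist_force: [6.6, -4.9, -19.8]
finger_gap: 0.0225
grip_force: 69.4
```

Run:
```python
from h import *
for c in ('wrist','side','top'):
 p=env.read_camera(c)
 for t in ('pin_knob','lever_tip','dye_bottle','flask','petri_dish'):
  for r in env.landmark_of(t,p)[:1]: print(c,t,np.round(r['centre'],4),round(r['confidence'],2))
s=env.get_state(); print(s['clock'],s['tcp_pos'],s['wrist_force'],s['finger_gap'],s['grip_force'])
```

```text
wrist pin_knob [ 0.5002 -0.2324  0.1211] 0.79
wrist dye_bottle [ 0.6618 -0.0121 -0.0022] 0.58
side lever_tip [0.5799 0.2647 0.1135] 0.51
side dye_bottle [ 0.6596 -0.0107  0.001 ] 0.81
side flask [ 0.813  -0.0513 -0.003 ] 0.77
side petri_dish [ 0.4648 -0.0027  0.0044] 0.65
top pin_knob [ 8.095e-01 -4.730e-02  2.000e-04] 0.4
top lever_tip [0.5807 0.2651 0.1158] 0.48
top dye_bottle [ 0.6617 -0.0102 -0.002 ] 0.92
top flask [ 8.088e-01 -4.520e-02  2.000e-04] 0.67
top petri_dish [ 0.4627  0.0031 -0.0049] 0.73
17.7 [ 0.49944033 -0.23214672  0.11268517] [  7.20592576  -5.5648931  -19.63918046] 0.022601664028713622 69.3815267086029
```

The knob is up against its stop with a steady pull, the lever is leaning back, and the bystanders are unmoved.

```bash
python3 -c "
from workcell import env
print(env.hand_in())"
```

```text
the job is handed in; nothing more can be done
None
```

Job handed in at 17.7 s of the 53 s allowed: the button press dropped the lever; my first lift left it near upright, so I pushed it back to its stop and it now rests leaning back. The knob is still gripped and held about 14 mm up, against its stop, and the bottle, flask and dish have not moved.

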